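# Find the blind hole of a kiln prop by feel and hold it hole-up on the sprung pin

## Task

Take the kiln prop that lies nearer the socket tester and stand it on the tester's sprung pin to find by feel which end has the blind hole: the hole end swallows the pin, the solid end pushes it down. Turn the prop over if need be and finish still holding it there, upright, hole up and centred on the pin, pressing the pin about 9 mm down with its solid end, so that a locating peg can be dropped in. Leave the spare prop and the other things where they are.

Things in the scene. Friction and masses are not known exactly. Their poses are not given: they have to be found in the camera images.
- prop_a_center (a point): centre of a square kiln prop, 36 x 36 x 70 mm, 0.16 kg, lying on its side, centre 18 mm above the bench; y axis along the 70 mm length, at the start within 0.45 rad of world +y. One end (+y or -y is not told, and differs between the props) has a central blind hole 24 mm wide, 30 mm deep; the other is solid. The prop on the right, over 0.5 m from the tester, is the spare; either may be it
- prop_b_center (a point): centre of a square kiln prop, 36 x 36 x 70 mm, 0.16 kg, lying on its side, centre 18 mm above the bench; y axis along the 70 mm length, at the start within 0.45 rad of world +y. One end (+y or -y is not told, and differs between the props) has a central blind hole 24 mm wide, 30 mm deep; the other is solid. The prop on the right, over 0.5 m from the tester, is the spare; either may be it
- tester_face (a point): centre of the flat top face of the socket tester, 50 mm above the bench. The tester is fixed: a foot 72 mm across, 10 mm high, and an upright round steel housing 32 mm across. A vertical pin 8 mm across sticks up 22 mm out of the middle of this face while nothing presses on it
- feeler_pin (a joint): how far the sprung pin is pushed down into the tester, in m: 0 at rest, 0.012 at its stop. It starts to move at 2 N and needs 5 N at its stop; it springs back when released
- stilt_a: bystander: three-arm kiln stilt, 53 x 51 x 18 mm, origin at its underside
- stamp_b: bystander: turned wooden stamp, 29 mm across, 58 mm high, origin at its underside
- water_cup: bystander: white enamel cup, 69 mm across, 79 mm high, origin at its underside
There are look-alikes about, which are no part of the job. Leave any turquoise look-alike of the part that bears prop_b_center alone.

How it is judged (in metres and radians):
At the end, for the whole second after the job is handed in: the prop that lay nearer the tester is held in the fingers, upright within 0.15 rad, its centre within 7 mm of the pin's axis, its solid end pressing the pin 6 mm or more down (hence hole up), still (under 0.05 m/s); the spare prop is within 20 mm of where it was (((angle between the y axis of prop_a_center and the z axis of tester_face, either way round below 0.15 rad and horizontal distance between prop_a_center and tester_face below 0.007 m and height (world z) of prop_a_center above 0.09 m and value of joint feeler_pin above 0.006 m and contact force between prop_a and tester above 1 N and contact force between prop_a and the fingers above 1 N and linear speed of prop_a below 0.05 m/s and world y of prop_b_center below -0.2 m and distance of prop_b_center from where it was at the start of the episode below 0.02 m) or (angle between the y axis of prop_b_center and the z axis of tester_face, either way round below 0.15 rad and horizontal distance between prop_b_center and tester_face below 0.007 m and height (world z) of prop_b_center above 0.09 m and value of joint feeler_pin above 0.006 m and contact force between prop_b and tester above 1 N and contact force between prop_b and the fingers above 1 N and linear speed of prop_b below 0.05 m/s and world y of prop_a_center below -0.2 m and distance of prop_a_center from where it was at the start of the episode below 0.02 m))); the arm keeps its last pose, push and grip.
It fails at once if stilt_a is moved more than 30 mm (distance of stilt_a from where it was at the start of the episode above 0.03 m).
It fails at once if stamp_b is moved more than 30 mm (distance of stamp_b from where it was at the start of the episode above 0.03 m).
It fails at once if water_cup is moved more than 30 mm (distance of water_cup from where it was at the start of the episode above 0.03 m).
It also fails if it takes over 67 s, if anything falls off the work surface, if the arm or the gripper's body presses on something with over 40 N, if the wrist force passes 120 N, or if a joint passes its speed limit or range.

## Robot

A 6-joint arm with a two-finger parallel gripper is mounted at the origin on a cart in front of the work surface, level with it; the furniture and walls round the work are solid. World frame = base frame: x ahead of the robot, y to its left, z up, the work surface at z = 0. Lengths are in mm, angles in rad, forces in N, time in s.
With the tool pointing down it reaches from about 300 to 750 mm from the base axis. Payload 8.5 kg.
Tool frame: the origin (TCP) lies between the finger pads; the fingertips stand 22 mm ahead of it and the grasp point (between the pads) lies 3 mm ahead of it; z points along the fingers, y is the line along which they close (so a half turn about z gives the same grasp; the last joint's range is limited). The gripper opens to 88 mm and grips with 3 to 60 N. Pads are 18 mm wide; open, the fingers measure 123 mm over their backs; the gripper's body (75 mm by 187 mm) begins 45 mm behind the grasp point.
Start: joints at [0.95, 0.381, 1.297, -0, 1.464, -0.215], TCP at [217.104, 505.318, 260.748] pointing down, gripper open.
Joint ranges: [-3.11, 3.11], [-0.89, 2.33], [0.22, 2.48], [-1.42, 4.56], [0.17, 2.85], [-2.88, 2.88]. Speed limits (rad/s): [2.39, 2.39, 3.14, 3.14, 3.14, 3.14].

## Interface

Orientations are given as a rotation vector (axis times angle).
In Python, from cell import observe, camera, job_done, find_in gives the robot as it stands.
- The arm moves only by the tool step_arm, never from a script. Its argument "deltas" is a list of rows, each a list of 7 numbers: the shift along the tool's x, y, z as a fraction of full scale, then the turn, a rotation vector about the tool's x, y, z as a fraction of full scale, then the closure in counts, from 0 (fully open) to 255 (shut). In form: [[tx, ty, tz, ax, ay, az, hand], ...]. A call has exactly 5 rows; each row is the pose to reach, as a shift and turn from the pose commanded when the call began, along the tool's axes at that moment, turning the shorter way round; what a row does not reach only later rows make up. Full scale, the value 1, is 0.1 m for a shift and pi rad for a turn. A row lasts 1/8 s, in which the tool goes at most 62.5 mm and 10.7 degrees, less where a joint would pass 70% of its speed; a pose out of reach is approached as far as the arm can. A call with a number of a shift or a turn outside -1 to 1 is refused whole. A call with a gripper value outside its range is refused whole. The fingers move at their own pace and stop on an object; the grip force is fixed at half the most. Time passes only in rows, so rows that repeat a pose let the fingers close, or fill a call up. It gives the time, the measured TCP pose, the force, the opening and the grip force at its end, in the units of the state.
- observe(): the state, without advancing time (a new reading comes with each control period).
- camera(name): name is "scene" or "top"; returns a dict with "frame" (384x512x3 uint8, red, green, blue), "camera_matrix" (3x3 intrinsics, pixels), "extrinsics" (4x4, takes a point from camera to world coordinates). Camera axes: x right, y up, looking along -z (the intrinsics and any distortion apply to the point x, -y, -z); pixel columns grow to the right and rows downward; lengths in mm; the calibration is good to about 2 mm. A picture is of the moment at which its call begins. There is no depth.
- job_done(): hands the job in; it is judged then, once.
Trained networks look in a picture, given as the dict that the camera call returned (one of the last four; its "shot" number tells which), for a name from the list of things; names that differ only in an ending like _2 or _b are one class to them, and where a whole thing is asked for, a point or a joint stands for the part that bears it (a point fixed in the world has none). Each returns a list of dicts, best first, with "p" (0 to 1); they miss things now and then, are a little off and sometimes report something else, mostly with a low value. They report only what shows in the picture. A call takes as long as a camera call. They do not tell look-alikes from the thing itself.
- find_in(picture, thing): "rect" ([centre column, centre row, width, height] in pixels, round what is visible of it).
The state is a dict: "time_s": time; "joints": joint angles; "qd": joint speeds; "joint_torque": joint torques, N m; "eef_pos": TCP position; "tool_rot": TCP orientation; "ft_force": force on the tool from outside, world axes, zero at the start; "ft_torque": the same for the moment, N m; "finger_gap": finger opening in mm; "grip_force": force on a finger pad.
Only numpy, scipy, OpenCV 4.12 (cv2) and the standard library are available. Lean on these libraries where they do the work, as an engineer would, in place of code of your own. Each camera call takes 0.05 s, during which the arm holds its last target. There are 200 camera calls.

## Working session

There is one attempt and no reset: what is moved stays moved. The work goes in short steps, Python scripts to look and compute and a tool call to move; the robot and the scene stay as the last step left them, time stands still between calls to the robot, and variables do not carry over. Pictures are saved under pics/ and viewed, at most 10 in all, crops included, and the job is handed in when it is done.

Besides the shell and the picture viewer there is one more tool, called after "Emit:" as name([rows], argument=value, ...), one row to a line, values as JSON. step_arm: Moves the arm, as the interface text tells. Its arguments: {"type":"object","properties":{"deltas":{"type":"array","items":{"type":"array","items":{"type":"number"}}}},"required":["deltas"]}

```bash
mkdir -p pics; cat > h.py <<'E'
import numpy as np,cv2
from cell import observe,camera,job_done,find_in
from scipy.spatial.transform import Rotation as R
def ray(c,u,v):
    K=np.array(c["camera_matrix"]);E=np.array(c["extrinsics"])
    d=np.linalg.inv(K)@[u,v,1];d=E[:3,:3]@[d[0],-d[1],-d[2]];return E[:3,3],d
def w(c,u,v,z):
    o,d=ray(c,u,v);return o+d*(z-o[2])/d[2]
def px(c,p):
    K=np.array(c["camera_matrix"]);E=np.array(c["extrinsics"])
    q=E[:3,:3].T@(np.array(p)-E[:3,3]);q=K@[q[0],-q[1],-q[2]];return q[:2]/q[2]
E
python3 - <<'E'
from h import *
print(observe())
ims=[]
for n in("top","scene"):
    c=camera(n);im=np.array(c["frame"])[:,:,::-1];ims.append(im);cv2.imwrite(f"pics/{n}0.png",cv2.resize(im,None,fx=1.5,fy=1.5))
    print(n,np.array(c["extrinsics"]).round(2).tolist(),c.keys())
    for t in("prop_a_center","tester_face","feeler_pin","stilt_a","stamp_b","water_cup"):
        for f in find_in(c,t): print(t,np.round(f["rect"],1),round(f["p"],2),w(c,*f["rect"][:2],18).round())
E
```

```text
{'time_s': 0.0, 'joints': array([ 9.49716587e-01,  3.81164482e-01,  1.29823905e+00, -1.81711638e-05,
        1.46358279e+00, -2.15298884e-01]), 'qd': array([ 1.58478985e-03,  5.61972887e-04, -5.49271502e-04, -2.18268229e-05,
        5.27500133e-04,  9.26973223e-04]), 'joint_torque': array([ 1.82018113e-03, -4.37935424e+01, -2.24559867e+01,  7.13990140e-02,
        3.52043740e-02, -1.04272185e-04]), 'eef_pos': array([216.96470347, 505.13093147, 260.16199084]), 'tool_rot': array([-6.32921172e-01, -3.07661487e+00,  2.01168463e-03]), 'ft_force': array([-0.27329254, -0.3165317 , -0.0844014 ]), 'ft_torque': array([0.05454325, 0.01583258, 0.01057106]), 'grip_force': 0.0, 'finger_gap': 88.22808801567531}
top [[-0.03, 1.0, -0.07, 467.39], [-1.0, -0.03, -0.01, 2.61], [-0.01, 0.07, 1.0, 1378.55], [0.0, 0.0, 0.0, 1.0]] dict_keys(['frame', 'camera_matrix', 'extrinsics', 'shot'])
prop_a_center [248.3 228.6  23.2  10.1] 0.6 [440.  22.  18.]
water_cup [334.5 148.5  21.2  21. ] 0.58 [ 673. -246.   18.]
scene [[-0.86, 0.26, -0.44, 62.72], [-0.51, -0.4, 0.76, 867.94], [0.02, 0.88, 0.48, 611.9], [0.0, 0.0, 0.0, 1.0]] dict_keys(['frame', 'camera_matrix', 'extrinsics', 'shot'])
tester_face [215.3 278.5  32.   35.8] 0.81 [483. 317.  18.]
stamp_b [140.3 267.4  16.8  26.5] 0.58 [651. 379.  18.]
water_cup [263.  167.2   6.   28.8] 0.75 [ 690. -251.   18.]
```

View pics/top0.png

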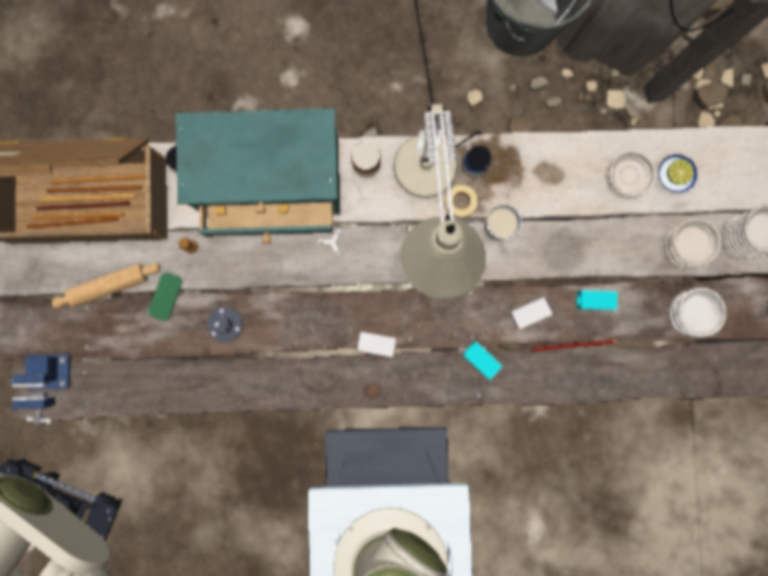

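View pics/scene0.png

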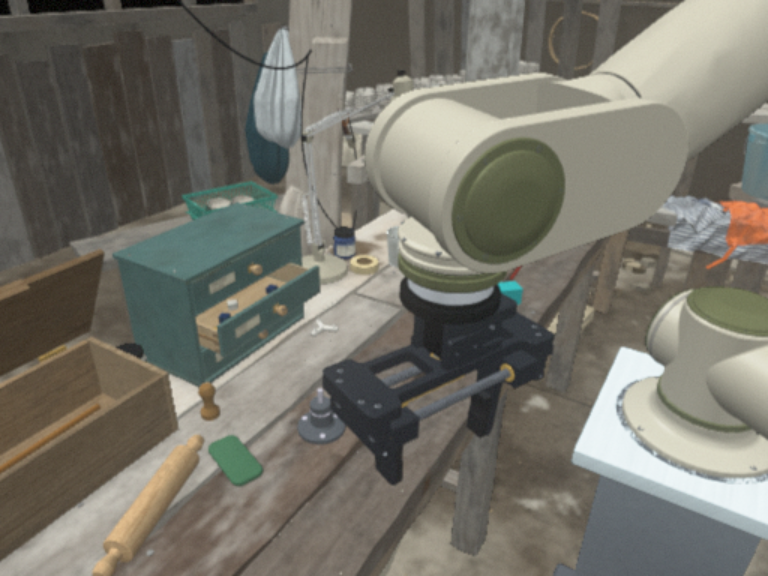

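Top view (1.5x pixels): two white or cream blocks at (377,344) and (532,313), and two turquoise look-alikes at (482,360) and (598,300). The tester is at (225,323). The white block at (377,344) is the nearer prop. The one at (532,313) is on the right, so it is the spare. In the scene view the tester is at (320,412), the stamp at (208,400) and the stilt at (323,327). I'll confirm with an enlarged crop and measure.

```bash
python3 - <<'E'
from h import *
c=camera("top");im=np.array(c["frame"])[:,:,::-1].copy()
m=((im.min(2)>150)).astype(np.uint8)
for (x0,x1,y0,y1) in((228,275,213,247),(335,372,193,225)):
    s=np.zeros_like(m);s[y0:y1,x0:x1]=m[y0:y1,x0:x1]
    n,l,st,ce=cv2.connectedComponentsWithStats(s);i=1+st[1:,4].argmax()
    pts=np.argwhere(l==i)[:,::-1].astype(np.float32)
    W=np.array([w(c,*p,30)[:2] for p in pts],np.float32)
    print(st[i],ce[i],w(c,*ce[i],32).round(1),cv2.minAreaRect(W))
    q,v=np.linalg.eigh(np.cov(W.T));print(v[:,1],np.sqrt(12*q))
a=im[190:250,120:280];cv2.imwrite("pics/crop1.png",cv2.resize(a,None,fx=5,fy=5,interpolation=cv2.INTER_CUBIC))
for p in((150,215.5),):print(w(c,*p,10),w(c,*p,60))
s=camera("scene");b=np.array(s["frame"])[:,:,::-1][245:300,185:245];cv2.imwrite("pics/crop2.png",cv2.resize(b,None,fx=10,fy=10,interpolation=cv2.INTER_CUBIC))
E
```

```text
[238 221  26  17 324] [250.69444444 229.16975309] [438.1  14.7  32. ] ((438.1064147949219, 14.821334838867188), (72.91893005371094, 38.977684020996094), 78.29644775390625)
[0.20310216 0.97915755] [38.81031523 72.78937946]
[341 198  27  22 334] [354.10479042 208.33233533] [ 490.2 -293.3   32. ] ((490.3454895019531, -293.8012390136719), (39.97520065307617, 72.6305923461914), 22.5640811920166)
[-0.38820723  0.92157211] [40.05865412 72.95674396]
[488.0040184  317.30252835  10.        ] [487.2509519  305.80510633  60.        ]
```

View pics/crop1.png

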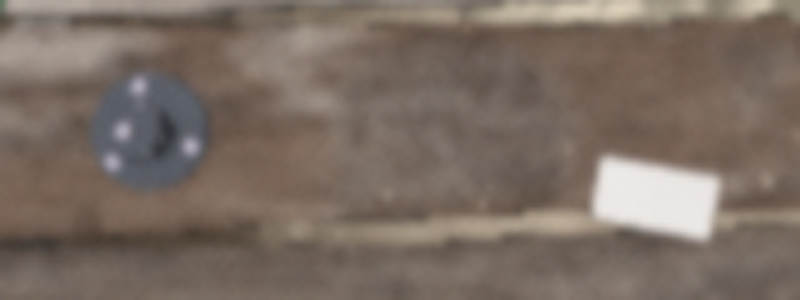

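View pics/crop2.png

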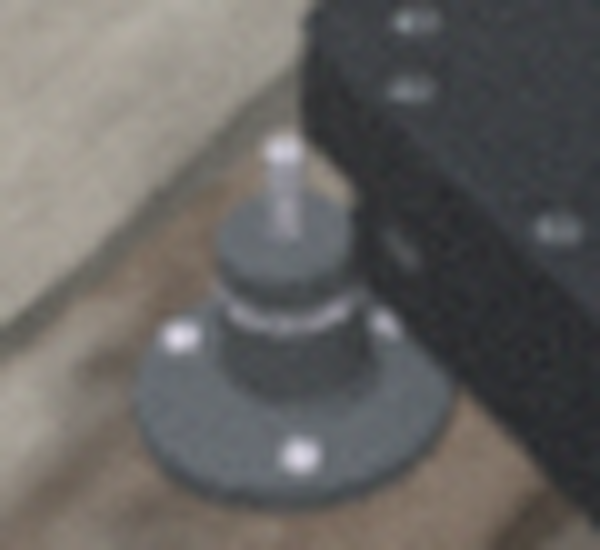

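```bash
cat >> h.py <<'E'
def down(a):
    return R.from_matrix(np.array([[-np.sin(a),np.cos(a),0],[np.cos(a),np.sin(a),0],[0,0,-1]]))
def go(p,Rg,n=1):
    """deltas (tool axes, fractions) to goal p mm, rotation Rg"""
    o=observe();R0=R.from_rotvec(o["tool_rot"]);
    t=R0.inv().apply(np.array(p)-o["eef_pos"])/100;r=(R0.inv()*Rg).as_rotvec()/np.pi
    print("shift",t.round(3),"turn",r.round(4),"| pos",o["eef_pos"].round(1),"q",o["joints"].round(2),"F",o["ft_force"].round(2),"T",o["ft_torque"].round(2),"gap",round(o["finger_gap"],1),"t",o["time_s"])
E
python3 - <<'E'
from h import *
from scipy.optimize import least_squares
c=camera("top");s=camera("scene")
def res(p): return np.r_[px(c,p)-[144.2,215.8],(px(s,p)-[212.9,259.5])]
r=least_squares(res,[487,305,72]);print("pin tip",r.x,r.fun)
r2=least_squares(lambda q:res([q[0],q[1],72]),[487,305]);print(r2.x,r2.fun)
print("foot",w(c,149.8,215.8,10), "scene foot", w(s,185+29.5-.5,245+38.8,10))
go([438,14.7,150],down(-.2045))
E
```

```text
pin tip [486.36677023 319.72842419  71.32624493] [ 0.08127083  0.12485188 -0.11066865 -0.01524648]
[486.17186758 319.92693528] [-0.0431676   0.1930756  -0.1016756  -0.18517503]
foot [487.11905452 317.92096365  10.        ] scene foot [480.83356689 325.7778841   10.        ]
shift [-3.966 -3.636  1.107] turn [-0.      0.      0.4359] | pos [217.1 505.3 260.7] q [ 0.95  0.38  1.3   0.    1.46 -0.22] F [-0.13  0.1  -0.35] T [-0.01  0.    0.03] gap 88.0 t 0.9
```

Emit:
step_arm([
  [-0.25,-0.22,0,0,0,0,0],
  [-0.5,-0.45,0,0,0,0,0],
  [-0.75,-0.68,0,0,0,0,0],
  [-1,-0.9,0,0,0,0,0],
  [-1,-0.9,0,0,0,0,0],
])

```text
time_s: 1.52
eef_pos: [274.1, 382.0, 261.0]
tool_rot: [0.637, 3.076, 0.0]
ft_force: [-0.7, 0.7, -1.2]
finger_gap: 88.0
grip_force: 0.0
```

Emit:
step_arm([
  [-0.25,-0.22,0,0,0,0,0],
  [-0.5,-0.45,0,0,0,0,0],
  [-0.75,-0.68,0,0,0,0,0],
  [-1,-0.9,0,0,0,0,0],
  [-1,-0.9,0,0,0,0,0],
])

```text
time_s: 2.15
eef_pos: [330.4, 260.6, 260.9]
tool_rot: [0.636, 3.076, 0.0]
ft_force: [0.3, 0.1, 0.1]
finger_gap: 88.1
grip_force: 0.0
```

Emit:
step_arm([
  [-0.25,-0.22,0,0,0,0.05,0],
  [-0.5,-0.45,0,0,0,0.1,0],
  [-0.75,-0.68,0,0,0,0.15,0],
  [-1,-0.9,0,0,0,0.2,0],
  [-1,-0.9,0,0,0,0.23,0],
])

```text
time_s: 2.78
eef_pos: [387.0, 138.6, 260.8]
tool_rot: [1.687, 2.65, 0.0]
ft_force: [-1.0, 0.6, 0.3]
finger_gap: 88.0
grip_force: 0.0
```

```bash
python3 - <<'E'
from h import *
go([438,14.7,150],down(-.2045))
E
```

```text
shift [-1.339 -0.063  1.108] turn [ 1.000e-04 -0.000e+00  2.042e-01] | pos [387.  138.6 260.8] q [ 0.05  0.13  1.65  0.    1.36 -0.38] F [-0.99  0.63  0.27] T [-0.04  0.02  0.01] gap 88.0 t 2.775
```

Emit:
step_arm([
  [-0.2,0,0.1,0,0,0.04,0],
  [-0.4,0,0.2,0,0,0.09,0],
  [-0.6,0,0.3,0,0,0.14,0],
  [-0.8,-0.03,0.4,0,0,0.19,0],
  [-1,-0.06,0.5,0,0,0.204,0],
])

```text
time_s: 3.4
eef_pos: [424.1, 46.6, 210.4]
tool_rot: [-2.432, -1.989, -0.001]
ft_force: [-0.4, 0.5, -0.4]
finger_gap: 88.2
grip_force: 0.0
```

```bash
python3 - <<'E'
from h import *
go([438,14.7,120],down(-.2045))
E
```

```text
shift [-0.285  0.199  0.904] turn [ 0.0001 -0.0001  0.0014] | pos [424.1  46.6 210.4] q [-0.17  0.22  1.7   0.    1.22  0.03] F [-0.4   0.53 -0.37] T [-0.1   0.08  0.02] gap 88.2 t 3.4
```

Emit:
step_arm([
  [-0.1,0.1,0.2,0,0,0,0],
  [-0.28,0.2,0.4,0,0,0,0],
  [-0.28,0.2,0.6,0,0,0,0],
  [-0.28,0.2,0.8,0,0,0,0],
  [-0.28,0.2,1,0,0,0,0],
])

```text
time_s: 4.03
eef_pos: [438.1, 15.8, 110.1]
tool_rot: [2.43, 1.992, 0.001]
ft_force: [0.8, -0.0, -0.5]
finger_gap: 88.3
grip_force: 0.0
```

Emit:
step_arm([
  [0,0,0.2,0,0,0,0],
  [0,0,0.4,0,0,0,0],
  [0,0,0.6,0,0,0,0],
  [0,0,0.75,0,0,0,0],
  [0,0,0.85,0,0,0,0],
])

```text
time_s: 4.65
eef_pos: [438.0, 15.5, 25.0]
tool_rot: [-2.429, -1.991, 0.0]
ft_force: [0.1, 0.1, -0.1]
finger_gap: 88.2
grip_force: 0.0
```

Emit:
step_arm([
  [0,0,0,0,0,0,60],
  [0,0,0,0,0,0,120],
  [0,0,0,0,0,0,255],
  [0,0,0,0,0,0,255],
  [0,0,0,0,0,0,255],
])

```text
time_s: 5.28
eef_pos: [437.7, 14.4, 25.9]
tool_rot: [2.431, 1.99, 0.0]
ft_force: [0.5, -0.6, -0.2]
finger_gap: 40.3
grip_force: 0.0
```

```bash
python3 - <<'E'
from h import *
go([438,14.7,25],down(-.2045))
im=np.array(camera("scene")["frame"])[:,:,::-1];cv2.imwrite("pics/s2.png",cv2.resize(im[100:340,150:450],None,fx=2.5,fy=2.5))
E
```

```text
shift [0.003 0.003 0.009] turn [0.0001 0.     0.0019] | pos [437.7  14.4  25.9] q [-0.24  0.54  1.91  0.    0.69 -0.04] F [ 0.49 -0.56 -0.22] T [-0.11  0.06  0.07] gap 40.3 t 5.275
```

View pics/s2.png

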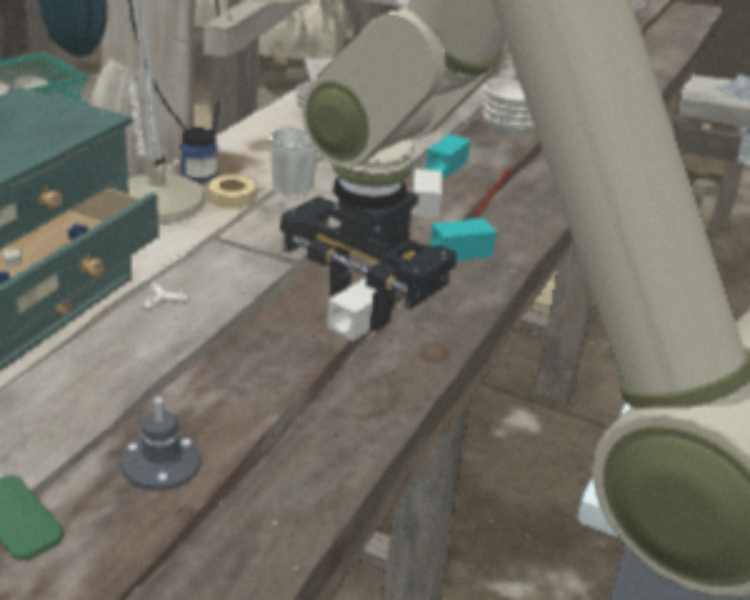

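The crop shows the held prop at (350,310). Its +y end appears to have the hole, to be confirmed on the pin. The tester at (160,450) is clear. I'll finish the grip, lift, and start tilting.

Emit:
step_arm([
  [0,0,0,0,0,0,255],
  [0,0,0,0,0,0,255],
  [0,0,-0.1,0,0,0,255],
  [0,0,-0.3,0,0,0,255],
  [0,0,-0.5,0,0,0,255],
])

```text
time_s: 5.95
eef_pos: [437.6, 14.5, 76.7]
tool_rot: [-2.43, -1.99, 0.0]
ft_force: [0.5, -1.1, -1.4]
finger_gap: 35.6
grip_force: 30.0
```

Emit:
step_arm([
  [0,0,-0.25,0,0,0,255],
  [0,0,-0.5,0,0,0,255],
  [0,0,-0.75,0,0.05,0,255],
  [0,0,-1,0,0.1,0,255],
  [0,0,-1,0,0.1,0,255],
])

```text
time_s: 6.58
eef_pos: [437.9, 13.1, 176.7]
tool_rot: [-2.265, -1.85, -0.359]
ft_force: [0.6, 0.3, -2.2]
finger_gap: 35.5
grip_force: 30.0
```

```bash
python3 - <<'E'
from h import *
go([438,14.7,200],down(-.2045))
E
```

```text
shift [ 0.087 -0.002 -0.217] turn [ 0.0006 -0.0994  0.0011] | pos [437.9  13.1 176.7] q [-0.41  0.28  1.77  0.33  1.18 -0.35] F [ 0.57  0.35 -2.18] T [-0.23  0.13 -0.08] gap 35.5 t 6.575
```

```bash
cat >> h.py <<'E'
def up(psi,s=1):
    c,q=np.cos(psi),np.sin(psi);x=np.array([0,0,s]);z=np.array([c,q,0]);return R.from_matrix(np.c_[x,np.cross(z,x),z])
E
python3 - <<'E'
from h import *
go([400,113,240],up(1.366))
E
```

```text
shift [ 1.055 -0.57  -0.326] turn [-4.000e-04  4.006e-01  1.300e-03] | pos [437.9  13.1 176.7] q [-0.41  0.28  1.77  0.33  1.18 -0.35] F [ 0.57  0.35 -2.18] T [-0.23  0.13 -0.08] gap 35.5 t 6.575
```

Emit:
step_arm([
  [0.2,-0.12,-0.07,0,0,0,255],
  [0.4,-0.24,-0.14,0,0.05,0,255],
  [0.6,-0.36,-0.21,0,0.1,0,255],
  [0.8,-0.48,-0.28,0,0.15,0,255],
  [1,-0.57,-0.33,0,0.2,0,255],
])

```text
time_s: 7.2
eef_pos: [397.5, 110.0, 237.5]
tool_rot: [-1.84, -1.506, -0.935]
ft_force: [0.5, 0.3, -1.8]
finger_gap: 35.9
grip_force: 30.0
```

```bash
python3 - <<'E'
from h import *
go([380,150,240],up(1.2))
E
```

```text
shift [ 0.23  -0.25   0.275] turn [-0.0536  0.1993  0.0163] | pos [397.5 110.  237.5] q [-0.52  0.22  1.95  0.88  1.45 -0.66] F [ 0.45  0.33 -1.82] T [-0.53  0.2   0.  ] gap 35.9 t 7.2
```

Emit:
step_arm([
  [0.05,-0.05,0.05,-0.01,0.04,0,255],
  [0.1,-0.1,0.1,-0.02,0.08,0,255],
  [0.15,-0.15,0.2,-0.03,0.12,0.01,255],
  [0.23,-0.25,0.27,-0.04,0.16,0.01,255],
  [0.23,-0.25,0.27,-0.054,0.2,0.016,255],
])

```text
time_s: 7.82
eef_pos: [379.5, 150.3, 240.1]
tool_rot: [-1.474, -1.01, -1.476]
ft_force: [0.7, 1.0, -1.2]
finger_gap: 35.6
grip_force: 30.0
```

```bash
python3 - <<'E'
from h import *
go([400,220,200],up(.75))
E
```

```text
shift [-0.402 -0.06   0.724] turn [-0.144  -0.0006 -0.0003] | pos [379.5 150.3 240.1] q [-0.6   0.49  2.29  1.35  1.66 -1.22] F [ 0.71  1.01 -1.23] T [-0.68  0.26  0.05] gap 35.6 t 7.825
```

Emit:
step_arm([
  [-0.05,0.05,0.2,0,0,0,255],
  [-0.1,0.1,0.4,0,0,0,255],
  [-0.2,0.15,0.6,-0.02,0,0,255],
  [-0.3,0.2,0.8,-0.05,0,0,255],
  [-0.4,0.2,1,-0.08,0,0,255],
])

```text
time_s: 8.45
eef_pos: [435.4, 236.3, 199.5]
tool_rot: [-1.652, -0.849, -1.65]
ft_force: [0.1, -0.5, -0.8]
finger_gap: 35.8
grip_force: 30.0
```

```bash
python3 - <<'E'
from h import *
for ps in (.95,.6):
  a=np.array([486.4,319.5]);d=np.array([np.cos(ps),np.sin(ps)])
  go([*(a-7*d),160],up(ps))
E
```

```text
shift [-0.394 -0.07   0.904] turn [ 0.0002  0.0004 -0.    ] | pos [435.4 236.3 199.5] q [-0.23  0.63  2.32  1.96  1.5  -1.39] F [ 0.15 -0.51 -0.81] T [-0.53  0.41 -0.05] gap 35.8 t 8.45
shift [-0.394 -0.094  0.908] turn [-0.1112  0.0004  0.    ] | pos [435.4 236.3 199.5] q [-0.23  0.63  2.32  1.96  1.5  -1.39] F [ 0.15 -0.51 -0.81] T [-0.53  0.41 -0.05] gap 35.8 t 8.45
```

Emit:
step_arm([
  [-0.1,0,0.2,0,0,0,255],
  [-0.2,-0.02,0.4,0,0,0,255],
  [-0.3,-0.04,0.6,0,0,0,255],
  [-0.39,-0.07,0.8,0,0,0,255],
  [-0.39,-0.07,0.9,0,0,0,255],
])

```text
time_s: 9.07
eef_pos: [482.0, 313.8, 160.8]
tool_rot: [-1.649, -0.851, -1.648]
ft_force: [-0.3, 0.2, -1.0]
finger_gap: 35.8
grip_force: 30.0
```

```bash
python3 - <<'E'
from h import *
a=np.array([486.4,319.5]);d=np.array([np.cos(.95),np.sin(.95)])
go([*(a-7.5*d),160],up(.95))
c=camera("scene");im=np.array(c["frame"])[:,:,::-1];A=cv2.resize(im[200:310,160:300],None,fx=5.6,fy=5.6,interpolation=cv2.INTER_CUBIC)
cv2.imwrite("pics/s3.png",A[:600])
t=np.array(camera("top")["frame"])[:,:,::-1];cv2.imwrite("pics/t3.png",cv2.resize(t[190:250,110:200],None,fx=7,fy=7,interpolation=cv2.INTER_CUBIC))
E
```

```text
shift [-0.008  0.003 -0.003] turn [-0.0009  0.0003  0.    ] | pos [482.  313.8 160.8] q [ 0.03  0.74  2.14  2.2   1.41 -1.36] F [-0.3   0.16 -1.05] T [-0.52  0.42 -0.  ] gap 35.8 t 9.075
```

View pics/s3.png

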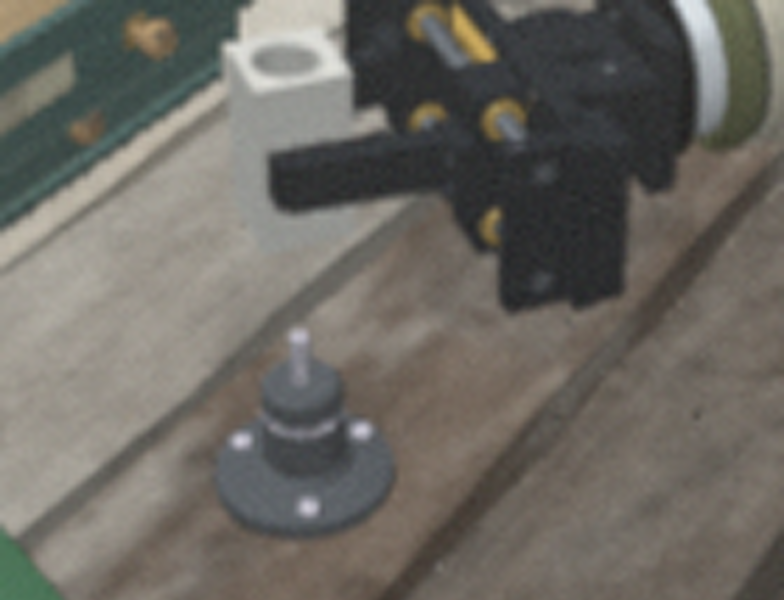

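View pics/t3.png

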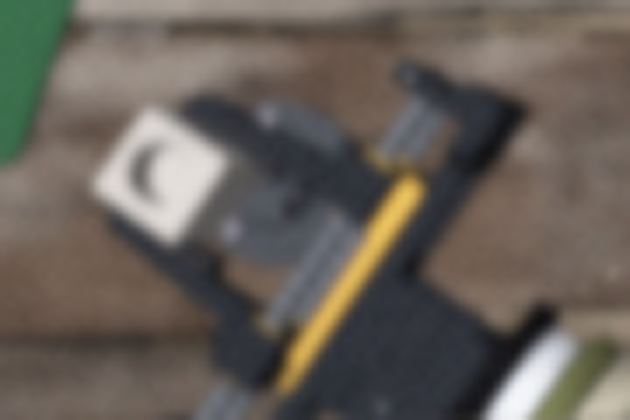

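Both views show the prop upright above the tester with the hole in its top face: hole centre at (284,60) in the scene crop, top-face centre near (163,177) in the top crop. I'll triangulate the top-face centre and then feel it on the pin.

```bash
python3 - <<'E'
from h import *
from scipy.optimize import least_squares
c=camera("top");s=camera("scene")
print(least_squares(lambda p:np.r_[px(c,p)-[132.8,214.8],px(s,p)-[210.4,210.4]],[486,319,195]))
print(w(c,132.8,214.8,195),w(s,210.4,210.4,195), px(s,[486.4,319.5,72]),px(s,[486.4,319.5,195]))
E
```

```text
message: `gtol` termination condition is satisfied.
     success: True
      status: 1
         fun: [ 7.376e-02  1.097e-01 -1.009e-01 -1.485e-02]
           x: [ 4.881e+02  3.196e+02  1.946e+02]
        cost: 0.013940904760785192
         jac: [[-4.946e-03 -3.821e-01 -1.024e-01]
               [-3.834e-01  1.182e-02 -3.555e-03]
               [-4.001e-01 -2.981e-01 -1.617e-02]
               [-1.400e-01  2.148e-01 -4.249e-01]]
        grad: [-7.170e-10  4.248e-10 -2.667e-09]
  optimality: 2.6666521950671762e-09
 active_mask: [ 0.000e+00  0.000e+00  0.000e+00]
        nfev: 4
        njev: 4
[488.42801787 319.70656867 195.        ] [487.55777562 320.04377956 195.        ] [212.83065685 259.17547834] [211.02594855 210.44531346]
```

Emit:
step_arm([
  [-0.1,-0.01,-0.01,0,0,0,255],
  [-0.2,-0.01,-0.01,0,0,0,255],
  [-0.3,-0.01,-0.01,0,0,0,255],
  [-0.4,-0.01,-0.01,0,0,0,255],
  [-0.45,-0.01,-0.01,0,0,0,255],
])

```text
time_s: 9.9
eef_pos: [482.1, 311.3, 116.4]
tool_rot: [-1.649, -0.848, -1.656]
ft_force: [-0.1, 0.1, -1.4]
finger_gap: 35.2
grip_force: 30.0
```

Emit:
step_arm([
  [-0.02,0,0,0,0,0,255],
  [-0.04,0,0,0,0,0,255],
  [-0.06,0,0,0,0,0,255],
  [-0.08,0,0,0,0,0,255],
  [-0.1,0,0,0,0,0,255],
])

```text
time_s: 10.52
eef_pos: [482.1, 311.4, 107.3]
tool_rot: [-1.648, -0.849, -1.657]
ft_force: [1.1, 0.2, -1.7]
finger_gap: 35.7
grip_force: 30.0
```

Emit:
step_arm([
  [-0.01,0,0,0,0,0,255],
  [-0.02,0,0,0,0,0,255],
  [-0.03,0,0,0,0,0,255],
  [-0.03,0,0,0,0,0,255],
  [-0.03,0,0,0,0,0,255],
])

```text
time_s: 11.15
eef_pos: [482.1, 311.4, 104.4]
tool_rot: [-1.648, -0.849, -1.657]
ft_force: [-0.0, 0.3, 0.4]
finger_gap: 35.9
grip_force: 30.0
```

Emit:
step_arm([
  [0.05,0,0,0,0,0,255],
  [0.05,-0.02,0.01,0,0,0,255],
  [0.02,-0.02,0.01,0,0,0,255],
  [0,-0.02,0.01,0,0,0,255],
  [0,-0.02,0.01,0,0,0,255],
])

```text
time_s: 11.78
eef_pos: [481.0, 313.4, 104.1]
tool_rot: [-1.648, -0.849, -1.656]
ft_force: [-0.3, 1.5, 0.6]
finger_gap: 35.8
grip_force: 30.0
```

Emit:
step_arm([
  [-0.01,0,0,0,0,0,255],
  [-0.02,0,0,0,0,0,255],
  [-0.03,0,0,0,0,0,255],
  [-0.03,0,0,0,0,0,255],
  [-0.03,0,0,0,0,0,255],
])

```text
time_s: 12.4
eef_pos: [481.1, 313.4, 101.3]
tool_rot: [-1.648, -0.849, -1.657]
ft_force: [-2.0, 1.6, 1.3]
finger_gap: 35.3
grip_force: 30.0
```

```bash
python3 - <<'E'
from h import *
go([481,313,98],up(.95))
c=camera("scene");im=np.array(c["frame"])[:,:,::-1];A=cv2.resize(im[220:300,170:270],None,fx=7,fy=7,interpolation=cv2.INTER_CUBIC)
t=np.array(camera("top")["frame"])[:,:,::-1];B=cv2.resize(t[200:230,125:165],None,fx=7,fy=7,interpolation=cv2.INTER_CUBIC)
A[:210,420:]=B[:,:280];cv2.imwrite("pics/s4.png",A)
for n,p in(("scene",c),):print(px(p,[486.4,319.7,132.5]),px(p,[486.4,319.7,63]))
print([F:=observe()["ft_force"].round(2) for _ in range(1)])
E
```

```text
shift [-0.033  0.001 -0.003] turn [ 0.0009 -0.001   0.0012] | pos [481.1 313.4 101.3] q [ 0.03  0.91  2.15  2.22  1.52 -1.51] F [-1.99  1.59  1.26] T [-0.15  0.22  0.32] gap 35.3 t 12.4
[211.9177665  236.11741046] [212.89818168 262.52887819]
[array([-0.87,  1.87,  0.96])]
```

View pics/s4.png

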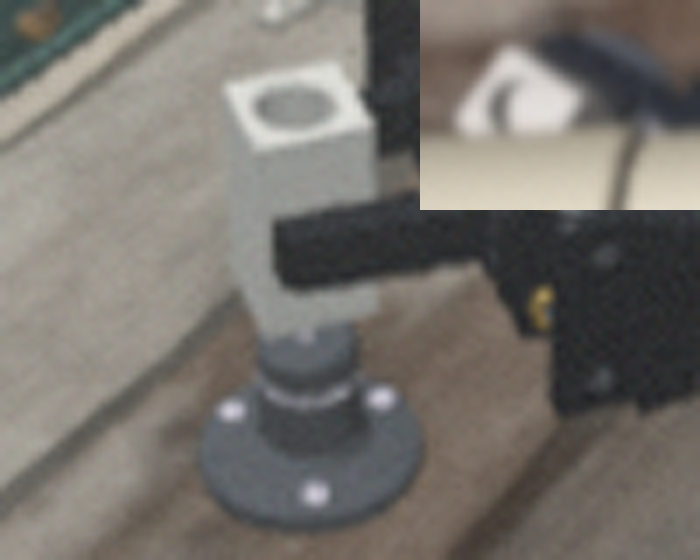

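The view shows the prop upright on the pin with the hole up at (295,105), and a sliver of pin visible at (305,335). The solid end is pushing the pin down. I'll press on gently, reading the force to find the stop.

Emit:
step_arm([
  [-0.01,0,0,0,0,0,255],
  [-0.02,0,0,0,0,0,255],
  [-0.02,0,0,0,0,0,255],
  [-0.02,0,0,0,0,0,255],
  [-0.02,0,0,0,0,0,255],
])

```text
time_s: 13.12
eef_pos: [481.1, 313.4, 99.3]
tool_rot: [-1.648, -0.849, -1.657]
ft_force: [-2.0, 0.2, 2.3]
finger_gap: 35.6
grip_force: 30.0
```

```bash
cat > f.py <<'E'
from h import *
F=[]
for i in range(8):
    c=camera("top");F.append(np.r_[observe()["ft_force"],observe()["eef_pos"]])
print(np.mean(F,0).round(2),np.std(F,0).round(2))
print(px(c,[486.4,319.7,134]),w(c,139,215,134))
E
python3 f.py
```

```text
[ -1.41   1.05   2.09 481.1  313.36  99.32] [0.58 0.37 0.37 0.01 0.01 0.01]
[138.75839354 215.75141273] [488.43840597 319.00717545 134.        ]
```

Emit:
step_arm([
  [-0.01,0,0,0,0,0,255],
  [-0.01,0,0,0,0,0,255],
  [-0.02,0,0,0,0,0,255],
  [-0.02,0,0,0,0,0,255],
  [-0.02,0,0,0,0,0,255],
])

```text
time_s: 14.15
eef_pos: [481.1, 313.4, 97.3]
tool_rot: [-1.649, -0.849, -1.657]
ft_force: [-2.2, 1.0, 3.0]
finger_gap: 35.3
grip_force: 30.0
```

```bash
python3 f.py
```

```text
[ -1.7    1.46   2.64 481.11 313.37  97.31] [0.67 0.49 0.34 0.01 0.01 0.  ]
[138.75839354 215.75141273] [488.43840597 319.00717545 134.        ]
```

```bash
python3 -c "
from h import *
print(job_done())"
```

```text
the job is handed in; nothing more can be done
None
```

The job is handed in, though its result wasn't reported: the nearer prop is held upright on the tester with its hole up, about 2 mm off the pin's axis at most. Its solid end presses the pin roughly 9–11 mm down by force and geometry, and I moved none of the other things.

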